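# Reload the grinding-stone rack in reverse order

### The arm

A 6-joint arm with a two-finger parallel gripper is mounted at the origin on the work surface. World frame = base frame: x ahead of the robot, y to its left, z up, the work surface at z = 0. Lengths are in m, angles in rad, forces in N, time in s.
With the tool pointing down it reaches from about 0.35 to 0.975 m from the base axis. Payload 4.9 kg.
Tool frame: the origin (TCP) lies on the front face of the gripper's body, between the roots of the fingers; the fingertips stand ctrl.finger_overhang ahead of it and the grasp point (between the pads) lies 54 mm ahead of it (ctrl.finger_overhang is the distance from the TCP to the fingertips, in m); z points along the fingers, y is the line along which they close (so a half turn about z gives the same grasp; the last joint's range is limited). The gripper opens to 85 mm and grips with 20 to 120 N. Pads are 22 mm wide; open, the fingers measure 114 mm over their backs; the gripper's body (76 mm by 85 mm) begins 54 mm behind the grasp point. The pads swing forward as they close: fully open they stand 13 mm farther back than shut.
Start: joints at [1.172, 0.053, 1.613, -0, 1.476, -0.119], TCP at [0.173, 0.601, 0.304] pointing down, gripper open.
Joint ranges: [-3.01, 3.01], [-1.01, 2.22], [0.06, 2.58], [-1.02, 4.17], [0.09, 2.62], [-3.14, 3.14]. Speed limits (rad/s): [2.57, 2.57, 3.14, 3.14, 3.14, 3.14].

### API

Orientations are given as a rotation vector (axis times angle).
In Python, from station import ctrl, vision gives the robot as it stands. The module is installed in compiled form; this text tells all that it offers.
- The arm moves only by the tool drive_tool, never from a script. Its argument "rows" is a list of rows, each a list of 2 entries, a list of its own where there are three numbers: the shift along the tool's x, y, z in m, then the turn about the tool's z in rad. A call has 1 to 10 rows; each row shifts and turns the commanded pose from where the row before left it, along the tool's axes as they then stand; what a row does not reach is not made up. A row lasts 1/10 s, in which the tool goes at most 50 mm and 8.59 degrees, less where a joint would pass 70% of its speed; a pose out of reach is approached as far as the arm can. A call with a gripper value outside its range is refused whole. "jaw" is the closure, from 0 (fully open) to 1 (shut), set as the call begins (left out, the last holds). The fingers move at their own pace and stop on an object; "grip_force" is the grip in N (left out, the last holds). Time passes only in rows, so rows that do not move let the fingers close. It gives the time, the measured TCP pose, the force, the opening and the grip force at its end, in the units of the state.
- ctrl.get_obs(): the state, without advancing time (a new reading comes with each control period).
- vision.get_image(name): name is "side" or "top" or "wrist"; returns a dict with "image" (384x512x3 uint8, blue, green, red), "vertical_fov" (degrees; the focal length in pixels is half the picture's height over the tangent of half this angle, whatever the lens; pixels are square), "cx", "cy" (the principal point, pixels), "R" (3x3) and "t" (3): a world point X has camera coordinates R X + t. Camera axes: x right, y down, z forward; pixel columns grow to the right and rows downward; lengths in m; the calibration is good to about 2 mm. A picture is of the moment at which its call begins. There is no depth.
- ctrl.finish_job(): hands the job in; it is judged then, once.
The state is a dict: "t": time; "q": joint angles; "dq": joint speeds; "effort": joint torques, N m; "tool_pos": TCP position; "tool_rot": TCP orientation; "contact_force": force on the tool from outside, world axes, zero at the start; "wrist_torque": the same for the moment, N m; "opening": finger opening in m; "grip_force": force on a finger pad.
Only numpy, scipy, OpenCV 4.12 (cv2) and the standard library are available. Lean on these libraries where they do the work, as an engineer would, in place of code of your own. Each camera call takes 0.05 s, during which the arm holds its last target. There are 200 camera calls.

### The job

Reload the empty rack with the four grinding stones from the full rack, in reverse order, so that the last one put away comes first on the next job: the stone farthest from the full rack's dark end block goes on the pad next to the empty rack's dark end block, and so on down the row, until the stone that stood next to the full rack's block stands on the pad farthest from the other block. Leave every stone upright on its foot, well centred on its pad, and let none topple on the way.

Things in the scene. Friction and masses are not known exactly. Their poses are not given: they have to be found in the camera images.
- full_rack: Rack full at the start: fixed wooden board 300 x 100 x 18 mm, rails 10 mm high along its sides, either side of the robot, any yaw. Origin: underside, middle of the row, z up. Pads (rubber, 60 mm across, tops 22 mm above the origin) centred at x = -105, -35, 35, 105 mm, y = 0. A dark wooden end block, 45 mm high, stands at the +x end only (x = 140 to 165 mm).
- empty_rack: Rack empty at the start, else like the full one: fixed wooden board 300 x 100 x 18 mm, rails 10 mm high along its sides, either side of the robot, any yaw. Origin: underside, middle of the row, z up. Pads (rubber, 60 mm across, tops 22 mm above the origin) centred at x = -105, -35, 35, 105 mm, y = 0. A dark wooden end block, 45 mm high, stands at the +x end only (x = 140 to 165 mm).
- wheel_mid (a point): Loose grinding stone 'wheel', 80 mm high, 0.1 to 0.24 kg: a flat stone disc 56 mm across and 16 mm high (with a small steel hub 24 mm across, 5 mm high, on it), on its flat foot; a round steel shank 14 mm thick rises from its middle to the full 80 mm, bare over the upper 44 mm or more: grip there. The point: on its axis half-way up, 40 mm above the foot; z along the shank.
- barrel_mid (a point): Loose grinding stone 'barrel', 80 mm high, 0.1 to 0.24 kg: a stone cylinder 34 mm across and 36 mm high, on its flat foot; a round steel shank 14 mm thick rises from its middle to the full 80 mm, bare over the upper 44 mm or more: grip there. The point: on its axis half-way up, 40 mm above the foot; z along the shank.
- cone_mid (a point): Loose grinding stone 'cone', 80 mm high, 0.1 to 0.24 kg: a stone cone 50 mm across at the foot, 20 mm at its top, 36 mm high, on its flat foot; a round steel shank 14 mm thick rises from its middle to the full 80 mm, bare over the upper 44 mm or more: grip there. The point: on its axis half-way up, 40 mm above the foot; z along the shank.
- stepped_mid (a point): Loose grinding stone 'stepped', 80 mm high, 0.1 to 0.24 kg: a two-step stone: 42 mm across for the first 14 mm, then 24 mm across up to 36 mm high, on its flat foot; a round steel shank 14 mm thick rises from its middle to the full 80 mm, bare over the upper 44 mm or more: grip there. The point: on its axis half-way up, 40 mm above the foot; z along the shank.
- pad_wheel: Fixed rubber pad of the full rack, 60 mm across, 4 mm thick, on which the 'wheel' stone stands at the start (marks its first place). Origin: centre of its underside, 18 mm above the table.
- pad_barrel: Fixed rubber pad of the full rack, 60 mm across, 4 mm thick, on which the 'barrel' stone stands at the start (marks its first place). Origin: centre of its underside, 18 mm above the table.
- pad_cone: Fixed rubber pad of the full rack, 60 mm across, 4 mm thick, on which the 'cone' stone stands at the start (marks its first place). Origin: centre of its underside, 18 mm above the table.
- pad_stepped: Fixed rubber pad of the full rack, 60 mm across, 4 mm thick, on which the 'stepped' stone stands at the start (marks its first place). Origin: centre of its underside, 18 mm above the table.
Mind the look-alikes: they are no part of the job. What is shaped like the part that bears cone_mid but pink is not meant.

How it is judged:
By the outcome, as a careful person would: the job done as asked, in the order asked, and still so for the second after the job is handed in, with the robot touching nothing.
It also fails if it takes over 112 s, if anything falls off the work surface, if the arm or the gripper's body presses on something with over 40 N, if the wrist force passes 120 N, or if a joint passes its speed limit or range.

## Working session

There is one attempt and no reset: what is moved stays moved. The work goes in short steps, Python scripts to look and compute and a tool call to move; the robot and the scene stay as the last step left them, time stands still between calls to the robot, and variables do not carry over. Pictures are saved under pics/ and viewed, at most 14 in all, crops included, and the job is handed in when it is done.

Besides the shell and the picture viewer there is one more tool, called after "Call:" by a JSON object that holds its "api" and its "payload". drive_tool: Moves the arm, as the interface text tells. Its arguments: {"type":"object","properties":{"rows":{"type":"array","items":{"type":"array"}},"jaw":{"type":"number"},"grip_force":{"type":"number"}},"required":["rows"]}

```bash
mkdir -p pics; cat > h.py <<'E'
import numpy as np, cv2
from station import ctrl, vision
def K(d):
    f=d["image"].shape[0]/2/np.tan(np.radians(d["vertical_fov"])/2); return f,d["cx"],d["cy"]
def ray(d,u,v,z):
    f,cx,cy=K(d); R=np.array(d["R"]);t=np.array(d["t"]); c=-R.T@t
    w=R.T@np.array([(u-cx)/f,(v-cy)/f,1]); return c+w*(z-c[2])/w[2]
def proj(d,X):
    f,cx,cy=K(d); p=np.array(d["R"])@np.array(X)+np.array(d["t"]); return f*p[0]/p[2]+cx,f*p[1]/p[2]+cy
E
python3 - <<'E'
from h import *
print(ctrl.get_obs(),ctrl.finger_overhang)
for n in("top","side"):
    d=vision.get_image(n); cv2.imwrite(f"pics/{n}0.png",d["image"]); print(n,K(d),d["vertical_fov"],np.round(d["R"],3).tolist(),d["t"])
E
```

```text
{'t': 0.0, 'q': array([ 1.17202915e+00,  5.33601643e-02,  1.61430313e+00, -4.13065075e-05,
        1.47597315e+00, -1.18978528e-01]), 'dq': array([ 6.11821780e-04, -3.77134925e-05, -5.33536464e-04, -7.11629328e-04,
        1.30876075e-04,  9.98968181e-04]), 'effort': array([-8.61893859e-04, -3.93669641e+01, -3.70189011e+01, -1.03539110e-04,
        7.03986967e-03, -1.42565443e-05]), 'tool_pos': array([0.1724052 , 0.60025838, 0.30265535]), 'tool_rot': array([-0.4379851 , -3.11042222,  0.00311946]), 'contact_force': array([0.90481271, 0.38372181, 0.13879431]), 'wrist_torque': array([-0.00275102, -0.00207594,  0.02155928]), 'grip_force': 0.0, 'opening': 0.08520704797173959} 0.0726
top (np.float64(409.18947506390714), 254.40669024882646, 186.73006535826391) 50.27384390274116 [[0.02, -1.0, 0.009], [-0.991, -0.021, -0.136], [0.136, -0.006, -0.991]] [-0.02303838  0.52887358  0.92324855]
side (np.float64(362.4526426805922), 252.6882876495154, 192.8086818607209) 55.822518818638855 [[-0.919, -0.394, 0.022], [-0.247, 0.529, -0.812], [0.308, -0.751, -0.584]] [0.48429679 0.19094473 0.79225071]
```

View pics/top0.png

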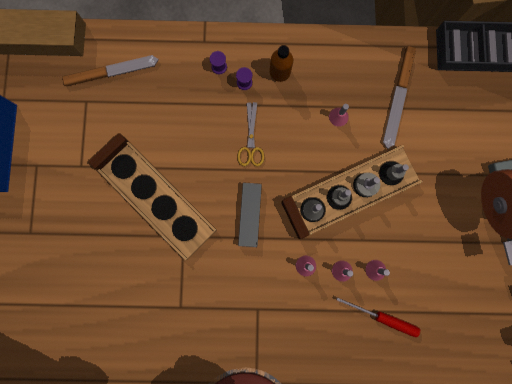

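View pics/side0.png

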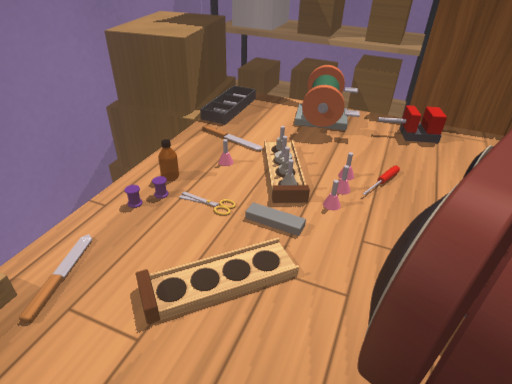

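The top picture shows the empty rack at the left (block at (108,151), pads (124,166) to (185,228)). The full rack is at the right (block at (294,217), stones near (314,208), (340,196), (369,183), (394,172)). The look-alikes are pink cones at (339,115), (306,266), (343,271) and (376,270); none stands on a rack, so the grey stones on the rack are the right ones. I'll check this in a close crop.

```bash
python3 - <<'E'
from h import *
d=vision.get_image("top"); im=d["image"]
c=cv2.resize(im[140:245,275:430],None,fx=5,fy=5,interpolation=cv2.INTER_CUBIC); cv2.imwrite("pics/c1.png",c)
g=im.max(2)
m=(g<50).astype(np.uint8); m[:,:80]=0; m[:130]=0;m[270:]=0;m[:,230:]=0
cs,_=cv2.findContours(m,cv2.RETR_EXTERNAL,cv2.CHAIN_APPROX_NONE)
for q in cs:
    if cv2.contourArea(q)>150:
        e=cv2.fitEllipse(q); print(np.round(e[0],1),np.round(e[1],1),cv2.contourArea(q),np.round(ray(d,*e[0],.022),4))
print(np.round(-np.array(d["R"]).T@d["t"],3))
w=vision.get_image("wrist"); print("wrist",K(w),np.round(w["R"],3).tolist(),w["t"]); print(np.round(-np.array(w["R"]).T@w["t"],3))
E
```

```text
[184.  228.1] [23.7 24.2] 449.0 [0.4299 0.1506 0.022 ]
[163.6 207.4] [23.2 23.9] 433.5 [0.4776 0.2009 0.022 ]
[143.2 186.6] [22.8 24.1] 429.5 [0.5259 0.2517 0.022 ]
[123.  166.3] [22.6 24.1] 427.5 [0.5739 0.3024 0.022 ]
[ 0.399 -0.006  0.987]
wrist (np.float64(312.0908472840958), 253.9978983280235, 191.04070419047582) [[0.275, 0.961, -0.001], [0.908, -0.26, 0.33], [0.317, -0.092, -0.944]] [-0.62402042 -0.04412307  0.38120934]
[0.091 0.623 0.374]
```

View pics/c1.png

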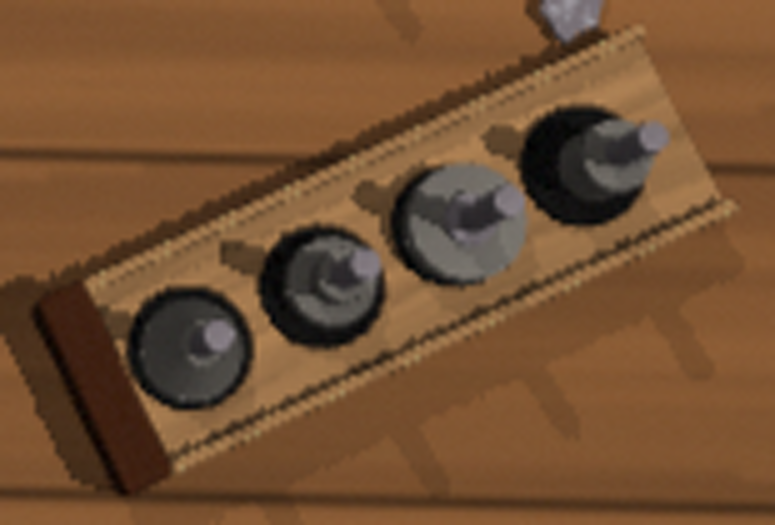

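The crop confirms four grey stones. From the block outward they are cone, stepped, wheel and barrel, with shank tops at crop (214,336), (365,265), (503,202) and (653,136). So barrel goes to the pad next to the empty rack's block, followed by wheel, stepped and cone.

```bash
cat >> h.py <<'E'
def yaw():
    from scipy.spatial.transform import Rotation as Ro
    o=ctrl.get_obs(); return o["tool_pos"],Ro.from_rotvec(o["tool_rot"]).as_matrix()
def shift(target,yawdeg):
    """world target for TCP, tool x yaw -> distance in current tool axes + turn about tool z"""
    p,R=yaw(); a=np.degrees(np.arctan2(R[1,0],R[0,0])); dt=-(yawdeg-a+180)%360-180
    return np.round(R.T@(np.array(target)-p),4), round(float(np.radians(dt if True else 0)),3), np.round(a,2), np.round(p,4), np.round(R[:,2],3)
E
python3 - <<'E'
from h import *
d=vision.get_image("top")
T={}
for n,(u,v) in dict(barrel=(653,136),wheel=(503,202),stepped=(365,265),cone=(214,336)).items():
    T[n]=ray(d,275+u/5-.4,140+v/5-.4,.102); print(n,np.round(T[n],4))
for (u,v) in [(583,165),(461,224),(322,287),(190,347)]:
    print(np.round(ray(d,275+u/5-.4,140+v/5-.4,.022),4))
a=T["cone"]-T["barrel"]; print(np.degrees(np.arctan2(a[1],a[0])),np.linalg.norm(a)/3)
b=T["barrel"]; print(shift([b[0],b[1],.30],115))
E
```

```text
barrel [ 0.5715 -0.3433  0.102 ]
wheel [ 0.5407 -0.2764  0.102 ]
stepped [ 0.5115 -0.2154  0.102 ]
cone [ 0.4791 -0.1494  0.102 ]
[ 0.5723 -0.3396  0.022 ]
[ 0.5424 -0.2805  0.022 ]
[ 0.5108 -0.2138  0.022 ]
[ 0.4809 -0.151   0.022 ]
115.48591594804459 0.07158440650583188
(array([-0.6441, -0.7969,  0.004 ]), 0.855, np.float64(163.97), array([0.1725, 0.6005, 0.3033]), array([-0.   , -0.001, -1.   ]))
```

Call:
{"api": "drive_tool", "payload": {"rows": [[[-0.04, -0.015, 0], 0.0855], [[-0.04, -0.015, 0], 0.0855], [[-0.04, -0.015, 0], 0.0855], [[-0.04, -0.015, 0], 0.0855], [[-0.04, -0.015, 0], 0.0855], [[-0.04, -0.015, 0], 0.0855], [[-0.04, -0.015, 0], 0.0855], [[-0.04, -0.015, 0], 0.0855], [[-0.04, -0.015, 0], 0.0855], [[-0.04, -0.015, 0], 0.0855]], "jaw": 0, "grip_force": 40}}

```text
t: 1.25
tool_pos: [0.3886, 0.2452, 0.3039]
tool_rot: [1.693, 2.646, 0.0]
contact_force: [1.0, -0.5, -0.0]
opening: 0.0856
grip_force: 0.0
```

```bash
python3 - <<'E'
from h import *
print(shift([.571,-.342,.30],115.3))
E
```

```text
(array([-0.6095, -0.0806,  0.004 ]), -0.009, np.float64(114.79), array([0.3886, 0.2452, 0.3039]), array([ 0., -0., -1.]))
```

Call:
{"api": "drive_tool", "payload": {"rows": [[[-0.045, -0.006, 0], -0.009], [[-0.045, -0.006, 0], 0], [[-0.045, -0.006, 0], 0], [[-0.045, -0.006, 0], 0], [[-0.045, -0.006, 0], 0], [[-0.045, -0.006, 0], 0], [[-0.045, -0.006, 0], 0], [[-0.045, -0.006, 0], 0], [[-0.045, -0.006, 0], 0], [[-0.045, -0.006, 0], 0]]}}

```text
t: 2.25
tool_pos: [0.5277, -0.1873, 0.3039]
tool_rot: [1.677, 2.656, 0.0]
contact_force: [0.8, 1.0, -0.3]
opening: 0.0856
grip_force: 0.0
```

Call:
{"api": "drive_tool", "payload": {"rows": [[[-0.04, -0.005, 0.01], 0], [[-0.04, -0.005, 0.02], 0], [[-0.04, -0.005, 0.02], 0], [[-0.04, -0.005, 0.02], 0], [[0, 0, 0], 0], [[0, 0, 0], 0]]}}

```text
t: 2.85
tool_pos: [0.5779, -0.3387, 0.2323]
tool_rot: [-1.677, -2.653, -0.001]
contact_force: [0.0, 1.0, 0.1]
opening: 0.0853
grip_force: 0.0
```

```bash
python3 - <<'E'
from h import *
d=vision.get_image("wrist"); cv2.imwrite("pics/w1.png",d["image"])
print(shift([.5715,-.342,.138],115.3))
for n,b in dict(barrel=(.5715,-.342),wheel=(.5415,-.2780),stepped=(.511,-.2146),cone=(.480,-.150)).items(): print(n,np.round(proj(d,[*b,.102]),1))
E
```

```text
(array([-0.0006, -0.0078,  0.0958]), 0.003, np.float64(115.49), array([ 0.5783, -0.3381,  0.2338]), array([-0.   ,  0.001, -1.   ]))
barrel [243.5 211.2]
wheel [242.9 106.5]
stepped [241.  -25.6]
cone [ 238.5 -202.4]
```

View pics/w1.png

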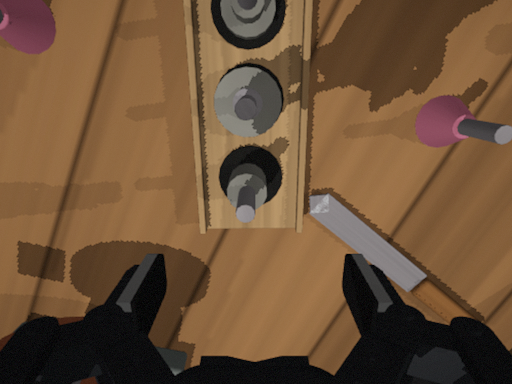

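The wrist view shows the barrel's shank top at (246,213) with the wheel at (247,104) behind it. Pink cones stand well to the sides and the knife is at (350,240). I'll cast these rays.

```bash
python3 - <<'E'
from h import *
d=vision.get_image("wrist")
b=ray(d,246,213,.102); print(b,ray(d,247,104,.102))
print(shift([b[0],b[1],.138],115.3))
E
```

```text
[ 0.57455217 -0.3426494   0.102     ] [ 0.54373073 -0.27523466  0.102     ]
(array([-0.0026, -0.0058,  0.0969]), 0.004, np.float64(115.53), array([ 0.5785, -0.3378,  0.2349]), array([ 0.001, -0.   , -1.   ]))
```

Call:
{"api": "drive_tool", "payload": {"rows": [[[-0.002, -0.006, 0.01], 0], [[0, 0, 0.022], 0], [[0, 0, 0.03], 0], [[0, 0, 0.025], 0], [[0, 0, 0.01], 0], [[0, 0, 0], 0], [[0, 0, 0], 0]]}}

```text
t: 3.65
tool_pos: [0.5743, -0.3429, 0.1384]
tool_rot: [1.675, 2.655, -0.0]
contact_force: [1.0, -0.7, 0.6]
opening: 0.0852
grip_force: 0.0
```

Call:
{"api": "drive_tool", "payload": {"rows": [[[0, 0, 0], 0], [[0, 0, 0], 0], [[0, 0, 0], 0], [[0, 0, 0], 0], [[0, 0, 0], 0], [[0, 0, 0], 0], [[0, 0, 0], 0], [[0, 0, 0], 0]], "jaw": 1}}

```text
t: 4.45
tool_pos: [0.5738, -0.3428, 0.1371]
tool_rot: [1.676, 2.657, -0.0]
contact_force: [-1.2, 0.5, 1.1]
opening: 0.013
grip_force: 38.9
```

```bash
python3 - <<'E'
from h import *
o=ctrl.get_obs();print(o["opening"],o["grip_force"],o["contact_force"],o["wrist_torque"],o["t"])
d=vision.get_image("wrist"); cv2.imwrite("pics/w2.png",d["image"])
print(shift([.573,-.342,.138],115.3))
E
```

```text
0.012955455067616908 38.87766480445862 [-1.18036967  0.48582959  1.07003863] [ 0.02956812 -0.04302055 -0.05112532] 4.45
(array([ 0.0011, -0.0004, -0.0009]), 0.003, np.float64(115.49), array([ 0.5738, -0.3428,  0.1371]), array([ 0., -0., -1.]))
```

View pics/w2.png

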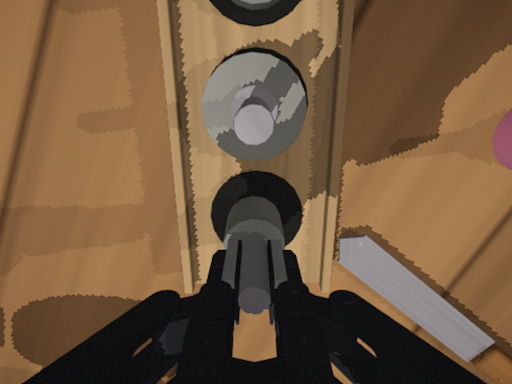

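Barrel is gripped, with its shank top at (255,302) between the pads. I'll lift it and move across.

Call:
{"api": "drive_tool", "payload": {"rows": [[[0, 0, -0.01], 0], [[0, 0, -0.03], 0], [[0, 0, -0.04], 0], [[0.01, 0, -0.03], 0], [[0.025, 0, -0.015], 0], [[0.04, 0, 0], 0], [[0.045, 0, 0], 0], [[0.045, 0, 0], 0], [[0.045, 0, 0], 0], [[0.045, 0, 0], 0]]}}

```text
t: 5.5
tool_pos: [0.4627, -0.111, 0.2619]
tool_rot: [-1.677, -2.656, -0.0]
contact_force: [0.5, 0.4, -0.8]
opening: 0.0129
grip_force: 39.0
```

```bash
python3 - <<'E'
from h import *
o=ctrl.get_obs();print(o["opening"],o["contact_force"])
print(shift([.574,.302,.262],46.6))
d=vision.get_image("wrist"); p,R=yaw(); g=p+R@[0,0,.036]
print(proj(d,g), proj(d,g+R@[.005,0,0]))
cv2.imwrite("pics/w3.png",d["image"])
E
```

```text
0.012876715223332346 [ 0.50494069  0.39920479 -0.83990787]
(array([ 0.3251,  0.2781, -0.    ]), 1.202, np.float64(115.47), array([ 0.4627, -0.111 ,  0.2619]), array([-0.,  0., -1.]))
(np.float64(252.81674364380106), np.float64(285.85173798806557)) (np.float64(252.7688396582696), np.float64(275.4569894728226))
```

View pics/w3.png

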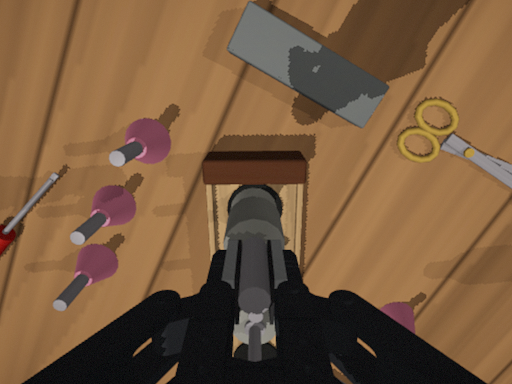

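```bash
python3 - <<'E'
from h import *
d=vision.get_image("wrist"); p,_=yaw(); o=np.array([.5738,-.3428,.1371])
R=np.array(d["R"]); d["t"]=np.array(d["t"])+R@(p-o)
a=np.array([np.cos(np.radians(115.5)),np.sin(np.radians(115.5))])
for u,v,z in[(254,125,.102),(255,302,.102),(255,302,.099),(255,105,.022),(256,210,.022)]:
    q=ray(d,u,v,z); print(np.round(q,4), "along tool x from TCP", (q[:2]-o[:2])@a)
print(-R.T@d["t"]-o, np.round(R,3))
E
```

```text
[ 0.5417 -0.2761  0.102 ] along tool x from TCP 0.07407725360367849
[ 0.573  -0.3401  0.102 ] along tool x from TCP 0.002810916145074258
[ 0.574  -0.3422  0.099 ] along tool x from TCP 0.0004332861263334288
[ 0.5415 -0.2743  0.022 ] along tool x from TCP 0.07577581481282696
[ 0.5704 -0.3327  0.022 ] along tool x from TCP 0.010554415650568676
[-0.03771498  0.07826012  0.07096642] [[ 0.901  0.434  0.   ]
 [ 0.411 -0.853  0.323]
 [ 0.14  -0.291 -0.946]]
```

```bash
cat >> h.py <<'E'
def plan(target,yawdeg,n):
    s,turn,a,p,z=shift(target,yawdeg); dw=(np.array(target)-p)/n
    print("at",p,a,"turn",turn,"local",s)
    for k in range(n):
        y=np.radians(a)-turn*k/n; c,si=np.cos(y),np.sin(y)
        print([np.round([c*dw[0]+si*dw[1], si*dw[0]-c*dw[1], -dw[2]],3).tolist(),round(turn/n,3)])
E
python3 - <<'E'
from h import *
plan([.574,.302,.262],46.6,14)
E
```

```text
at [ 0.4616 -0.1087  0.2611] 115.73 turn 1.206 local [ 3.212e-01  2.795e-01 -3.000e-04]
[[0.023, 0.02, -0.0], 0.086]
[[0.025, 0.018, -0.0], 0.086]
[[0.026, 0.016, -0.0], 0.086]
[[0.027, 0.013, -0.0], 0.086]
[[0.028, 0.011, -0.0], 0.086]
[[0.029, 0.009, -0.0], 0.086]
[[0.03, 0.006, -0.0], 0.086]
[[0.03, 0.003, -0.0], 0.086]
[[0.03, 0.001, -0.0], 0.086]
[[0.03, -0.002, -0.0], 0.086]
[[0.03, -0.004, -0.0], 0.086]
[[0.03, -0.007, -0.0], 0.086]
[[0.029, -0.009, -0.0], 0.086]
[[0.028, -0.012, -0.0], 0.086]
```

Call:
{"api": "drive_tool", "payload": {"rows": [[[0.023, 0.02, 0], 0.086], [[0.025, 0.018, 0], 0.086], [[0.026, 0.016, 0], 0.086], [[0.027, 0.013, 0], 0.086], [[0.028, 0.011, 0], 0.086], [[0.029, 0.009, 0], 0.086], [[0.03, 0.006, 0], 0.086], [[0.03, 0.003, 0], 0.086], [[0.03, 0.001, 0], 0.086], [[0.03, -0.002, 0], 0.086]]}}

```text
t: 6.6
tool_pos: [0.5453, 0.1805, 0.262]
tool_rot: [2.634, 1.711, -0.0]
contact_force: [0.1, 0.2, -2.1]
opening: 0.0128
grip_force: 39.3
```

Call:
{"api": "drive_tool", "payload": {"rows": [[[0.03, -0.004, 0], 0.086], [[0.03, -0.007, 0], 0.086], [[0.029, -0.009, 0], 0.086], [[0.028, -0.012, 0], 0.086], [[0, 0, 0], 0], [[0, 0, 0], 0], [[0, 0, 0], 0]]}}

```text
t: 7.3
tool_pos: [0.5781, 0.2959, 0.2617]
tool_rot: [2.886, 1.24, -0.001]
contact_force: [-0.4, -0.5, -1.3]
opening: 0.0127
grip_force: 39.3
```

```bash
python3 - <<'E'
from h import *
d=vision.get_image("wrist"); 
print(shift([.574,.302,.15],46.6))
p,R=yaw(); 
for z in (.0351,): print("axis top",proj(d,p+R@[0,0,z]))
for q in [(.430,.1506),(.4778,.201),(.5259,.2517),(.5739,.3024)]: print(np.round(proj(d,[*q,.022])))
cv2.imwrite("pics/w4.png",d["image"])
E
```

```text
(array([ 0.0018, -0.0073,  0.1118]), -0.002, np.float64(46.48), array([0.5781, 0.2957, 0.2618]), array([-0., -0., -1.]))
axis top (np.float64(252.69091942865865), np.float64(302.28403920287855))
[247. 331.]
[247. 283.]
[246. 230.]
[246. 168.]
```

View pics/w4.png

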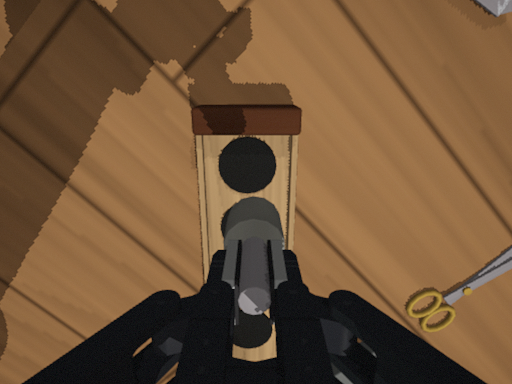

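In the wrist view, the stone's shank top is at (254,301) where the tool axis projects, so it is centred in the jaw. Pad 1 is at (247,165), within 2–3 mm of the top-view estimate. I'll lower it.

Call:
{"api": "drive_tool", "payload": {"rows": [[[0.003, -0.007, 0.01], 0], [[0, 0, 0.03], 0], [[0, 0, 0.035], 0], [[0, 0, 0.03], 0], [[0, 0, 0.012], 0], [[0, 0, 0.004], 0], [[0, 0, 0], 0], [[0, 0, 0], 0]]}}

```text
t: 8.15
tool_pos: [0.5762, 0.3042, 0.1431]
tool_rot: [2.886, 1.24, 0.005]
contact_force: [0.2, -0.3, -0.9]
opening: 0.0129
grip_force: 39.3
```

Call:
{"api": "drive_tool", "payload": {"rows": [[[-0.001, 0, 0.002], 0], [[0, 0, 0.001], 0], [[0, 0, 0], 0], [[0, 0, 0], 0]]}}

```text
t: 8.55
tool_pos: [0.5745, 0.3031, 0.1381]
tool_rot: [2.886, 1.24, 0.001]
contact_force: [-0.2, -0.4, -2.2]
opening: 0.0129
grip_force: 39.3
```

Call:
{"api": "drive_tool", "payload": {"rows": [[[0, 0, 0.001], 0], [[0, 0, 0], 0], [[0, 0, 0], 0]]}}

```text
t: 8.85
tool_pos: [0.5746, 0.3031, 0.1371]
tool_rot: [-2.886, -1.24, -0.001]
contact_force: [0.0, -0.7, -0.7]
opening: 0.0126
grip_force: 39.6
```

Call:
{"api": "drive_tool", "payload": {"rows": [[[0, 0, 0], 0], [[0, 0, 0], 0], [[0, 0, 0], 0], [[0, 0, 0], 0], [[0, 0, 0], 0], [[0, 0, 0], 0]], "jaw": 0}}

```text
t: 9.45
tool_pos: [0.5744, 0.303, 0.1369]
tool_rot: [2.886, 1.24, -0.0]
contact_force: [-0.4, 0.5, -0.6]
opening: 0.0856
grip_force: 0.0
```

Call:
{"api": "drive_tool", "payload": {"rows": [[[0, 0, -0.02], 0], [[0, 0, -0.03], 0], [[0, 0, -0.03], 0], [[0, 0, -0.02], 0], [[0, 0, 0], 0], [[0, 0, 0], 0], [[0, 0, 0], 0]]}}

```text
t: 10.15
tool_pos: [0.5736, 0.3027, 0.2346]
tool_rot: [-2.886, -1.24, 0.005]
contact_force: [-0.4, 1.2, -1.5]
opening: 0.0853
grip_force: 0.0
```

```bash
python3 - <<'E'
from h import *
d=vision.get_image("wrist"); cv2.imwrite("pics/w5.png",d["image"])
p,R=yaw(); print(p)
print(proj(d,[.5745,.3031,.102]))
plan([.542,-.2765,.26],115.3,16)
E
```

```text
[0.57355063 0.30265288 0.23440647]
(np.float64(253.79292913208016), np.float64(208.30241935650116))
at [0.5736 0.3027 0.2344] 46.51 turn -1.201 local [-0.442   0.3757 -0.0247]
[[-0.028, 0.023, -0.002], -0.075]
[[-0.029, 0.021, -0.002], -0.075]
[[-0.031, 0.019, -0.002], -0.075]
[[-0.032, 0.017, -0.002], -0.075]
[[-0.033, 0.014, -0.002], -0.075]
[[-0.034, 0.012, -0.002], -0.075]
[[-0.035, 0.009, -0.002], -0.075]
[[-0.036, 0.006, -0.002], -0.075]
[[-0.036, 0.004, -0.002], -0.075]
[[-0.036, 0.001, -0.002], -0.075]
[[-0.036, -0.002, -0.002], -0.075]
[[-0.036, -0.004, -0.002], -0.075]
[[-0.036, -0.007, -0.002], -0.075]
[[-0.035, -0.01, -0.002], -0.075]
[[-0.034, -0.012, -0.002], -0.075]
[[-0.033, -0.015, -0.002], -0.075]
```

View pics/w5.png

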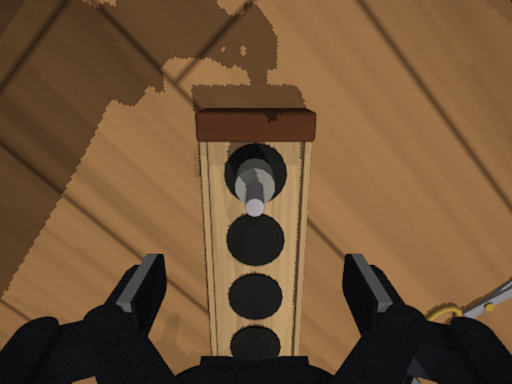

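Barrel stands on pad 1 (shank top (254,207), pad (255,174)). The other pads show at (255,240) and (255,297). I'll measure these to refine their centres.

```bash
python3 - <<'E'
from h import *
d=vision.get_image("wrist"); im=d["image"]
m=(im.max(2)<50).astype(np.uint8); m[:,:212]=0;m[:,300:]=0;m[:145]=0;m[325:]=0
cs,_=cv2.findContours(m,cv2.RETR_EXTERNAL,cv2.CHAIN_APPROX_NONE)
for q in cs:
    if cv2.contourArea(q)>500:
        e=cv2.fitEllipse(q) ; print(np.round(e[0],1),np.round(e[1],1),np.round(ray(d,*e[0],.022),4))
print(ray(d,255.5,174,.022),proj(d,[.5745,.3031,.022]))
E
```

```text
[255.  296.1] [45.  52.3] [0.4815 0.2032 0.022 ]
[255.  239.4] [50.2 56.5] [0.529  0.2535 0.022 ]
[255.1 173.5] [56.6 57.1] [0.5768 0.304  0.022 ]
[0.57678537 0.30338477 0.022     ] (np.float64(253.94710103925533), np.float64(175.81048887518605))
```

Call:
{"api": "drive_tool", "payload": {"rows": [[[-0.028, 0.023, -0.002], -0.075], [[-0.029, 0.021, -0.002], -0.075], [[-0.031, 0.019, -0.002], -0.075], [[-0.032, 0.017, -0.002], -0.075], [[-0.033, 0.014, -0.002], -0.075], [[-0.034, 0.012, -0.002], -0.075], [[-0.035, 0.009, -0.002], -0.075], [[-0.036, 0.006, -0.002], -0.075], [[-0.036, 0.004, -0.002], -0.075], [[-0.036, 0.001, -0.002], -0.075]]}}

```text
t: 11.25
tool_pos: [0.5532, -0.0591, 0.2557]
tool_rot: [-2.227, -2.214, 0.001]
contact_force: [-0.1, -0.0, 0.6]
opening: 0.0857
grip_force: 0.0
```

Call:
{"api": "drive_tool", "payload": {"rows": [[[-0.036, -0.002, -0.001], -0.075], [[-0.036, -0.004, 0], -0.075], [[-0.036, -0.007, 0], -0.075], [[-0.035, -0.01, 0], -0.075], [[-0.034, -0.012, 0], -0.075], [[-0.033, -0.015, 0], -0.075], [[0, 0, 0], 0], [[0, 0, 0], 0], [[0, 0, 0], 0]]}}

```text
t: 12.15
tool_pos: [0.5418, -0.2742, 0.257]
tool_rot: [-1.681, -2.652, -0.001]
contact_force: [-0.0, 0.1, 0.0]
opening: 0.0855
grip_force: 0.0
```

```bash
python3 - <<'E'
from h import *
d=vision.get_image("wrist"); im=d["image"]; cv2.imwrite("pics/w6.png",im)
for n,b in dict(wheel=(.542,-.2765),stepped=(.511,-.2146),cone=(.480,-.150)).items(): print(n,np.round(proj(d,[*b,.102]),1))
print(shift([.542,-.2765,.137],115.3))
E
```

```text
wheel [252.6 201. ]
stepped [250.2 108.8]
cone [249.2  -9.1]
(array([-0.0025, -0.001 ,  0.1203]), 0.0, np.float64(115.32), array([ 0.5419, -0.2739,  0.2573]), array([-0.001,  0.001, -1.   ]))
```

View pics/w6.png

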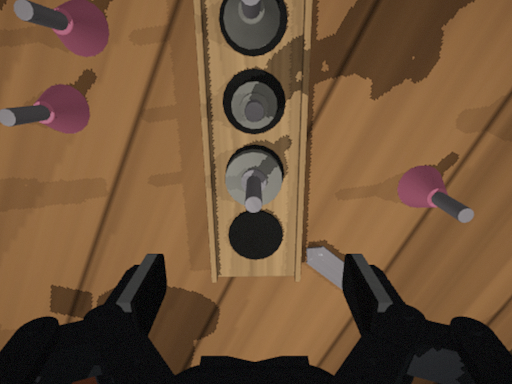

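Wheel's shank top is at (254,204) with the tool nearly above it; stepped is at (255,112).

Call:
{"api": "drive_tool", "payload": {"rows": [[[-0.004, 0, 0.015], 0], [[0, 0, 0.03], 0], [[0, 0, 0.035], 0], [[0, 0, 0.028], 0], [[0, 0, 0.011], 0], [[0, 0, 0], 0], [[0, 0, 0], 0]]}}

```text
t: 12.9
tool_pos: [0.5443, -0.2788, 0.1399]
tool_rot: [1.68, 2.653, -0.0]
contact_force: [0.4, 0.3, 0.9]
opening: 0.0855
grip_force: 0.0
```

Call:
{"api": "drive_tool", "payload": {"rows": [[[0, 0, 0], 0], [[0, 0, 0], 0], [[0, 0, 0], 0], [[0, 0, 0], 0], [[0, 0, 0], 0], [[0, 0, 0], 0], [[0, 0, 0], 0], [[0, 0, 0], 0]], "jaw": 1}}

```text
t: 13.7
tool_pos: [0.5437, -0.2789, 0.1392]
tool_rot: [1.682, 2.653, -0.0]
contact_force: [0.1, -0.8, 1.5]
opening: 0.0128
grip_force: 38.9
```

```bash
cat >> h.py <<'E'
def held():
    """row/col of pale shank end in the wrist view vs the tool axis; saves nothing"""
    d=vision.get_image("wrist"); p,R=yaw(); t=p+R@[0,0,p[2]-.102 if p[2]<.16 else .0351]
    im=cv2.cvtColor(d["image"],cv2.COLOR_BGR2HSV); u,v=proj(d,t)
    x0,y0=int(u)-24,int(v)-30; c=im[y0:y0+60,x0:x0+48]
    print("axis",round(u,1),round(v,1)); return d,(x0,y0)
E
python3 - <<'E'
from h import *
d,(x0,y0)=held(); im=d["image"]
cv2.imwrite("pics/g2.png",cv2.resize(im[220:340,190:320],None,fx=4,fy=4))
E
```

```text
axis 253.4 297.4
```

View pics/g2.png

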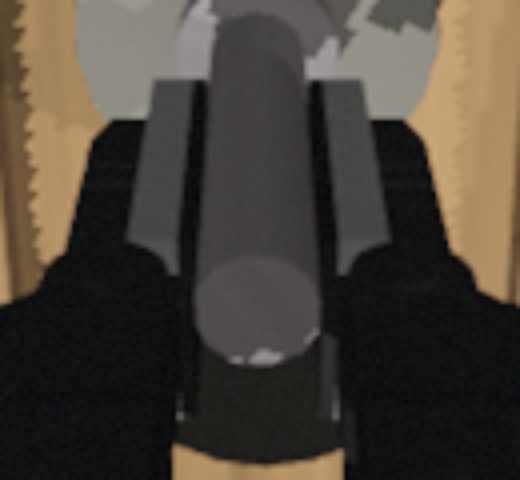

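Wheel is gripped with its shank end at (254.5,297.5), on the tool axis (253.4,297.4).

Call:
{"api": "drive_tool", "payload": {"rows": [[[0, 0, -0.01], 0], [[0, 0, -0.03], 0], [[0, 0, -0.04], 0], [[0, 0, -0.03], 0], [[0, 0, -0.01], 0], [[0, 0, 0], 0], [[0, 0, 0], 0]]}}

```text
t: 14.45
tool_pos: [0.5429, -0.2782, 0.2568]
tool_rot: [-1.68, -2.651, -0.0]
contact_force: [-0.3, 0.3, -1.7]
opening: 0.0131
grip_force: 39.2
```

```bash
python3 - <<'E'
from h import *
print(ctrl.get_obs()["opening"]);plan([.5275,.2526,.262],46.6,16)
E
```

```text
0.013061104068642498
at [ 0.5429 -0.2782  0.2568] 115.27 turn 1.198 local [ 0.4867  0.2126 -0.0042]
[[0.03, 0.013, -0.0], 0.075]
[[0.031, 0.011, -0.0], 0.075]
[[0.032, 0.009, -0.0], 0.075]
[[0.033, 0.006, -0.0], 0.075]
[[0.033, 0.004, -0.0], 0.075]
[[0.033, 0.001, -0.0], 0.075]
[[0.033, -0.001, -0.0], 0.075]
[[0.033, -0.004, -0.0], 0.075]
[[0.033, -0.006, -0.0], 0.075]
[[0.032, -0.009, -0.0], 0.075]
[[0.031, -0.011, -0.0], 0.075]
[[0.03, -0.013, -0.0], 0.075]
[[0.029, -0.016, -0.0], 0.075]
[[0.028, -0.018, -0.0], 0.075]
[[0.027, -0.02, -0.0], 0.075]
[[0.025, -0.022, -0.0], 0.075]
```

Call:
{"api": "drive_tool", "payload": {"rows": [[[0.03, 0.013, 0], 0.075], [[0.031, 0.011, 0], 0.075], [[0.032, 0.009, 0], 0.075], [[0.033, 0.006, 0], 0.075], [[0.033, 0.004, 0], 0.075], [[0.033, 0.001, 0], 0.075], [[0.033, -0.001, 0], 0.075], [[0.033, -0.004, 0], 0.075], [[0.033, -0.006, 0], 0.075], [[0.032, -0.009, 0], 0.075]]}}

```text
t: 15.45
tool_pos: [0.5328, 0.0542, 0.2557]
tool_rot: [-2.537, -1.847, 0.006]
contact_force: [1.1, 0.7, -1.0]
opening: 0.0132
grip_force: 39.1
```

Call:
{"api": "drive_tool", "payload": {"rows": [[[0.031, -0.011, 0], 0.075], [[0.03, -0.013, 0], 0.075], [[0.029, -0.016, 0], 0.075], [[0.028, -0.018, 0], 0.075], [[0.027, -0.02, 0], 0.075], [[0.025, -0.022, 0], 0.075], [[0, 0, 0], 0], [[0, 0, 0], 0], [[0, 0, 0], 0], [[0, 0, 0], 0]]}}

```text
t: 16.45
tool_pos: [0.5273, 0.2505, 0.258]
tool_rot: [2.887, 1.239, -0.002]
contact_force: [-0.6, -0.5, -1.7]
opening: 0.0129
grip_force: 39.2
```

```bash
python3 - <<'E'
from h import *
print(shift([.5275,.2526,.1395],46.6))
E
```

```text
(array([ 0.0018, -0.0012,  0.1185]), -0.003, np.float64(46.45), array([0.5273, 0.2505, 0.258 ]), array([-0.001, -0.001, -1.   ]))
```

Call:
{"api": "drive_tool", "payload": {"rows": [[[0.002, -0.001, 0.01], 0], [[0, 0, 0.03], 0], [[0, 0, 0.035], 0], [[0, 0, 0.027], 0], [[0, 0, 0.01], 0], [[0, 0, 0.003], 0], [[0, 0, 0], 0], [[0, 0, 0], 0], [[0, 0, 0], 0], [[0, 0, 0], 0]]}}

```text
t: 17.45
tool_pos: [0.5287, 0.254, 0.1453]
tool_rot: [2.886, 1.241, 0.004]
contact_force: [0.8, -0.3, -1.8]
opening: 0.0126
grip_force: 39.2
```

Call:
{"api": "drive_tool", "payload": {"rows": [[[0, 0, 0.003], 0], [[0, 0, 0], 0], [[0, 0, 0], 0], [[0, 0, 0], 0]]}}

```text
t: 17.85
tool_pos: [0.528, 0.2537, 0.1408]
tool_rot: [2.886, 1.241, -0.0]
contact_force: [-0.2, -0.7, -1.4]
opening: 0.0131
grip_force: 39.2
```

Call:
{"api": "drive_tool", "payload": {"rows": [[[-0.001, 0, 0.001], 0], [[0, 0, 0.001], 0], [[0, 0, 0], 0], [[0, 0, 0], 0]]}}

```text
t: 18.25
tool_pos: [0.5274, 0.253, 0.1392]
tool_rot: [-2.886, -1.24, -0.0]
contact_force: [-2.0, -0.6, 0.7]
opening: 0.0125
grip_force: 39.6
```

Call:
{"api": "drive_tool", "payload": {"rows": [[[0, 0, 0], 0], [[0, 0, 0], 0], [[0, 0, 0], 0], [[0, 0, 0], 0], [[0, 0, 0], 0], [[0, 0, 0], 0]], "jaw": 0}}

```text
t: 18.85
tool_pos: [0.5274, 0.253, 0.1389]
tool_rot: [2.886, 1.24, 0.0]
contact_force: [0.9, -1.0, -0.3]
opening: 0.0853
grip_force: 0.0
```

Call:
{"api": "drive_tool", "payload": {"rows": [[[0, 0, -0.02], 0], [[0, 0, -0.03], 0], [[0, 0, -0.035], 0], [[0, 0, -0.03], 0], [[0, 0, 0], 0], [[0, 0, 0], 0], [[0, 0, 0], 0]]}}

```text
t: 19.55
tool_pos: [0.5266, 0.2528, 0.2522]
tool_rot: [-2.886, -1.24, 0.004]
contact_force: [0.4, -0.4, -0.5]
opening: 0.0852
grip_force: 0.0
```

```bash
python3 - <<'E'
from h import *
d=vision.get_image("wrist"); cv2.imwrite("pics/w7.png",d["image"])
print(proj(d,[.5275,.253,.102]),proj(d,[.5275,.253,.022]))
plan([.5125,-.2145,.258],115.3,15)
E
```

```text
(np.float64(253.87425344243536), np.float64(199.72079891612157)) (np.float64(253.9298317407771), np.float64(171.1679147686745))
at [0.5265 0.2527 0.2518] 46.51 turn -1.201 local [-0.3486  0.3114 -0.0056]
[[-0.023, 0.021, -0.0], -0.08]
[[-0.025, 0.019, -0.0], -0.08]
[[-0.026, 0.017, -0.0], -0.08]
[[-0.028, 0.015, -0.0], -0.08]
[[-0.029, 0.012, -0.0], -0.08]
[[-0.029, 0.01, -0.0], -0.08]
[[-0.03, 0.008, -0.0], -0.08]
[[-0.031, 0.005, -0.0], -0.08]
[[-0.031, 0.003, -0.0], -0.08]
[[-0.031, 0.0, -0.0], -0.08]
[[-0.031, -0.002, -0.0], -0.08]
[[-0.031, -0.005, -0.0], -0.08]
[[-0.03, -0.007, -0.0], -0.08]
[[-0.03, -0.01, -0.0], -0.08]
[[-0.029, -0.012, -0.0], -0.08]
```

View pics/w7.png

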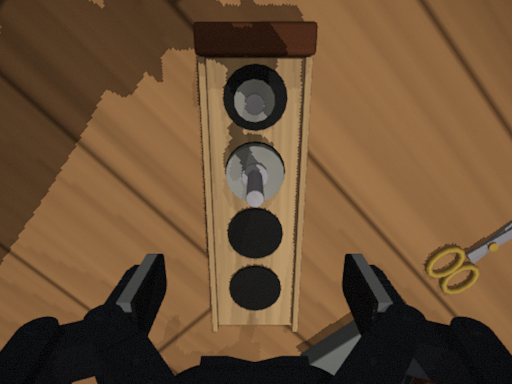

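Barrel (254,100) and wheel (255,180) both stand upright on their pads; pads 3 and 4 are at (255,233) and (255,288). On to the stepped stone.

Call:
{"api": "drive_tool", "payload": {"rows": [[[-0.023, 0.021, 0], -0.08], [[-0.025, 0.019, 0], -0.08], [[-0.026, 0.017, 0], -0.08], [[-0.028, 0.015, 0], -0.08], [[-0.029, 0.012, 0], -0.08], [[-0.029, 0.01, 0], -0.08], [[-0.03, 0.008, 0], -0.08], [[-0.031, 0.005, 0], -0.08], [[-0.031, 0.003, 0], -0.08], [[-0.031, 0, 0], -0.08]]}}

```text
t: 20.6
tool_pos: [0.5175, -0.06, 0.2521]
tool_rot: [-2.17, -2.268, 0.002]
contact_force: [-0.2, 0.2, 0.9]
opening: 0.0855
grip_force: 0.0
```

Call:
{"api": "drive_tool", "payload": {"rows": [[[-0.031, -0.002, 0], -0.08], [[-0.031, -0.005, 0], -0.08], [[-0.03, -0.007, 0], -0.08], [[-0.03, -0.01, 0], -0.08], [[-0.029, -0.012, 0], -0.08], [[0, 0, 0], 0], [[0, 0, 0], 0], [[0, 0, 0], 0], [[0, 0, 0], 0]]}}

```text
t: 21.5
tool_pos: [0.5132, -0.214, 0.2534]
tool_rot: [-1.68, -2.654, -0.0]
contact_force: [-0.2, -0.0, 1.0]
opening: 0.0855
grip_force: 0.0
```

```bash
python3 - <<'E'
from h import *
d=vision.get_image("wrist"); im=d["image"]; cv2.imwrite("pics/w8.png",im)
for n,b in dict(stepped=(.5137,-.2154),cone=(.4837,-.152)).items(): print(n,np.round(proj(d,[*b,.102]),1))
print(shift([.5137,-.2154,.1385],115.3))
E
```

```text
stepped [253.4 201.7]
cone [253.4 106.7]
(array([-0.0015, -0.0002,  0.1151]), 0.001, np.float64(115.34), array([ 0.5133, -0.214 ,  0.2536]), array([-0.,  0., -1.]))
```

View pics/w8.png

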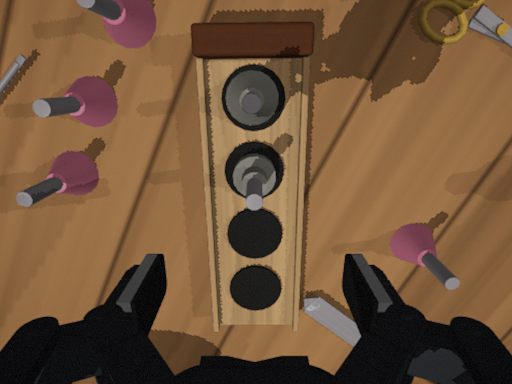

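Stepped's shank top is at (254,202), matching the prediction; cone is at (250,104).

Call:
{"api": "drive_tool", "payload": {"rows": [[[-0.002, 0, 0.015], 0], [[0, 0, 0.03], 0], [[0, 0, 0.035], 0], [[0, 0, 0.024], 0], [[0, 0, 0.01], 0], [[0, 0, 0], 0], [[0, 0, 0], 0], [[0, 0, 0], 0]]}}

```text
t: 22.35
tool_pos: [0.5152, -0.2174, 0.1418]
tool_rot: [1.68, 2.651, 0.0]
contact_force: [1.1, 0.1, 0.5]
opening: 0.0853
grip_force: 0.0
```

Call:
{"api": "drive_tool", "payload": {"rows": [[[0, 0, 0], 0], [[0, 0, 0], 0], [[0, 0, 0], 0], [[0, 0, 0], 0], [[0, 0, 0], 0], [[0, 0, 0], 0], [[0, 0, 0], 0], [[0, 0, 0], 0]], "jaw": 1}}

```text
t: 23.15
tool_pos: [0.5142, -0.2169, 0.14]
tool_rot: [1.682, 2.653, 0.0]
contact_force: [0.2, -0.1, 1.1]
opening: 0.013
grip_force: 38.9
```

Call:
{"api": "drive_tool", "payload": {"rows": [[[0, 0, -0.01], 0], [[0, 0, -0.03], 0], [[0, 0, -0.04], 0], [[0, 0, -0.03], 0], [[0, 0, -0.01], 0], [[0, 0, 0], 0], [[0, 0, 0], 0], [[0, 0, 0], 0]]}}

```text
t: 23.95
tool_pos: [0.5131, -0.2163, 0.2571]
tool_rot: [-1.679, -2.65, 0.0]
contact_force: [-0.1, -0.1, -0.3]
opening: 0.0129
grip_force: 39.0
```

```bash
python3 - <<'E'
from h import *
print(ctrl.get_obs()["opening"]);plan([.4804,.2028,.258],46.6,14)
E
```

```text
0.012894487685891496
at [ 0.5131 -0.2163  0.2571] 115.26 turn 1.198 local [3.930e-01 1.493e-01 2.000e-04]
[[0.028, 0.011, -0.0], 0.086]
[[0.029, 0.008, -0.0], 0.086]
[[0.029, 0.006, -0.0], 0.086]
[[0.03, 0.003, -0.0], 0.086]
[[0.03, 0.001, -0.0], 0.086]
[[0.03, -0.002, -0.0], 0.086]
[[0.03, -0.004, -0.0], 0.086]
[[0.029, -0.007, -0.0], 0.086]
[[0.028, -0.009, -0.0], 0.086]
[[0.028, -0.012, -0.0], 0.086]
[[0.026, -0.014, -0.0], 0.086]
[[0.025, -0.016, -0.0], 0.086]
[[0.024, -0.019, -0.0], 0.086]
[[0.022, -0.02, -0.0], 0.086]
```

Call:
{"api": "drive_tool", "payload": {"rows": [[[0.028, 0.011, 0], 0.086], [[0.029, 0.008, 0], 0.086], [[0.029, 0.006, 0], 0.086], [[0.03, 0.003, 0], 0.086], [[0.03, 0.001, 0], 0.086], [[0.03, -0.002, 0], 0.086], [[0.03, -0.004, 0], 0.086], [[0.029, -0.007, 0], 0.086], [[0.028, -0.009, 0], 0.086], [[0.028, -0.012, 0], 0.086]]}}

```text
t: 24.95
tool_pos: [0.4918, 0.0834, 0.2578]
tool_rot: [-2.637, -1.705, 0.005]
contact_force: [-0.5, -0.3, -0.6]
opening: 0.013
grip_force: 39.1
```

Call:
{"api": "drive_tool", "payload": {"rows": [[[0.026, -0.014, 0], 0.086], [[0.025, -0.016, 0], 0.086], [[0.024, -0.019, 0], 0.086], [[0.022, -0.02, 0], 0.086], [[0, 0, 0], 0], [[0, 0, 0], 0], [[0, 0, 0], 0], [[0, 0, 0], 0]]}}

```text
t: 25.75
tool_pos: [0.4845, 0.2007, 0.2594]
tool_rot: [2.889, 1.233, -0.001]
contact_force: [-0.5, -0.3, -1.1]
opening: 0.0128
grip_force: 39.2
```

```bash
python3 - <<'E'
from h import *
d,_=held()
cv2.imwrite("pics/g3.png",cv2.resize(d["image"],None,fx=1.5,fy=1.5))
print(shift([.4797,.202,.1395],46.6))
E
```

```text
axis 252.5 302.1
(array([-0.0024, -0.0044,  0.1201]), -0.007, np.float64(46.22), array([0.4845, 0.2007, 0.2596]), array([-0., -0., -1.]))
```

View pics/g3.png

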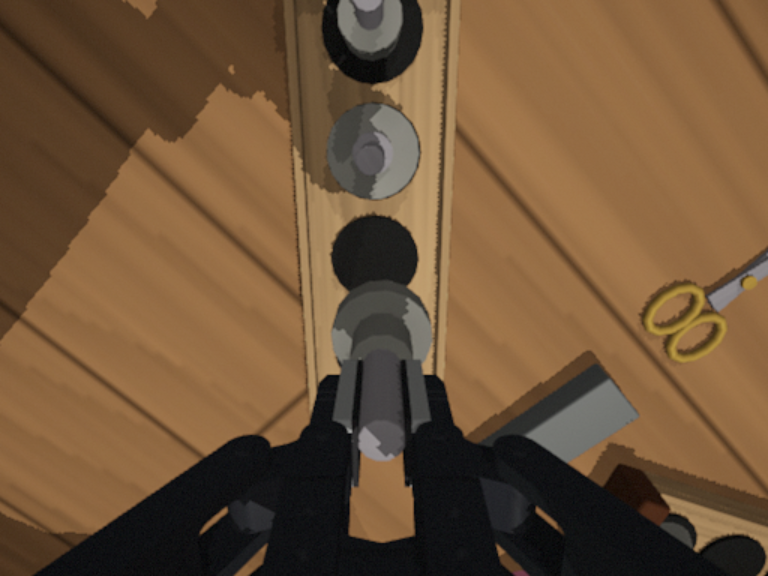

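The held stepped stone's shank end is at (253.5,293), about 2 mm toward tool +x from the axis, so I'll allow for that. Pad 3 is free at (250,172), and wheel sits well on pad 2.

Call:
{"api": "drive_tool", "payload": {"rows": [[[-0.003, -0.004, 0.01], 0], [[0, 0, 0.03], 0], [[0, 0, 0.035], 0], [[0, 0, 0.028], 0], [[0, 0, 0.012], 0], [[0, 0, 0.003], 0], [[0, 0, 0], 0], [[0, 0, 0], 0], [[0, 0, 0], 0], [[0, 0, 0], 0]]}}

```text
t: 26.8
tool_pos: [0.48, 0.2023, 0.143]
tool_rot: [2.889, 1.235, 0.003]
contact_force: [0.0, -0.1, -1.5]
opening: 0.013
grip_force: 39.4
```

Call:
{"api": "drive_tool", "payload": {"rows": [[[0, 0, 0], 0], [[0, 0, 0], 0], [[0, 0, 0], 0]]}}

```text
t: 27.1
tool_pos: [0.4795, 0.2022, 0.142]
tool_rot: [2.889, 1.235, 0.0]
contact_force: [0.0, 0.3, -1.1]
opening: 0.0131
grip_force: 39.4
```

Call:
{"api": "drive_tool", "payload": {"rows": [[[-0.001, 0, 0.001], 0], [[0, 0, 0.001], 0], [[0, 0, 0], 0], [[0, 0, 0], 0]]}}

```text
t: 27.5
tool_pos: [0.4789, 0.2015, 0.14]
tool_rot: [2.889, 1.235, 0.0]
contact_force: [-1.0, 0.0, 0.8]
opening: 0.0123
grip_force: 39.3
```

Call:
{"api": "drive_tool", "payload": {"rows": [[[0, 0, 0], 0], [[0, 0, 0], 0], [[0, 0, 0], 0], [[0, 0, 0], 0], [[0, 0, 0], 0], [[0, 0, 0], 0]], "jaw": 0}}

```text
t: 28.1
tool_pos: [0.4788, 0.2015, 0.1399]
tool_rot: [2.889, 1.235, 0.0]
contact_force: [0.3, 0.4, -0.2]
opening: 0.0853
grip_force: 0.0
```

Call:
{"api": "drive_tool", "payload": {"rows": [[[0, 0, -0.02], 0], [[0, 0, -0.03], 0], [[0, 0, -0.035], 0], [[0, 0, -0.03], 0], [[0, 0, 0], 0], [[0, 0, 0], 0], [[0, 0, 0], 0]]}}

```text
t: 28.8
tool_pos: [0.4781, 0.2013, 0.2533]
tool_rot: [-2.888, -1.235, 0.004]
contact_force: [-0.9, 0.3, -0.7]
opening: 0.0855
grip_force: 0.0
```

```bash
python3 - <<'E'
from h import *
plan([.4825,-.1525,.258],115.3,14)
E
```

```text
at [0.4781 0.2013 0.2533] 46.28 turn -1.205 local [-0.2527  0.2477 -0.0044]
[[-0.018, 0.018, -0.0], -0.086]
[[-0.02, 0.016, -0.0], -0.086]
[[-0.021, 0.014, -0.0], -0.086]
[[-0.022, 0.012, -0.0], -0.086]
[[-0.023, 0.011, -0.0], -0.086]
[[-0.024, 0.009, -0.0], -0.086]
[[-0.024, 0.006, -0.0], -0.086]
[[-0.025, 0.004, -0.0], -0.086]
[[-0.025, 0.002, -0.0], -0.086]
[[-0.025, 0.0, -0.0], -0.086]
[[-0.025, -0.002, -0.0], -0.086]
[[-0.025, -0.004, -0.0], -0.086]
[[-0.024, -0.006, -0.0], -0.086]
[[-0.024, -0.009, -0.0], -0.086]
```

Call:
{"api": "drive_tool", "payload": {"rows": [[[-0.018, 0.018, 0], -0.086], [[-0.02, 0.016, 0], -0.086], [[-0.021, 0.014, 0], -0.086], [[-0.022, 0.012, 0], -0.086], [[-0.023, 0.011, 0], -0.086], [[-0.024, 0.009, 0], -0.086], [[-0.024, 0.006, 0], -0.086], [[-0.025, 0.004, 0], -0.086], [[-0.025, 0.002, 0], -0.086], [[-0.025, 0, 0], -0.086]]}}

```text
t: 29.8
tool_pos: [0.4798, -0.052, 0.2527]
tool_rot: [-2.105, -2.328, 0.002]
contact_force: [-0.3, -0.5, -0.5]
opening: 0.0853
grip_force: 0.0
```

Call:
{"api": "drive_tool", "payload": {"rows": [[[-0.025, -0.002, 0], -0.086], [[-0.025, -0.004, 0], -0.086], [[-0.024, -0.006, 0], -0.086], [[-0.024, -0.009, 0], -0.086], [[0, 0, 0], 0], [[0, 0, 0], 0], [[0, 0, 0], 0], [[0, 0, 0], 0]]}}

```text
t: 30.6
tool_pos: [0.4821, -0.151, 0.2544]
tool_rot: [-1.68, -2.653, -0.0]
contact_force: [0.1, -0.6, 0.2]
opening: 0.0852
grip_force: 0.0
```

```bash
python3 - <<'E'
from h import *
d=vision.get_image("wrist"); im=d["image"]
u,v=proj(d,[.4825,-.1525,.102]); print(u,v)
x0,y0=int(u)-25,int(v)-25
g=cv2.cvtColor(im[y0:y0+50,x0:x0+50],cv2.COLOR_BGR2GRAY)
g=cv2.resize(g,None,fx=4,fy=4,interpolation=cv2.INTER_CUBIC)
c=cv2.HoughCircles(g,cv2.HOUGH_GRADIENT,1,40,param1=60,param2=14,minRadius=26,maxRadius=46)
for q in (c[0] if c is not None else []):
    a=q[0]/4+x0-.4,q[1]/4+y0-.4; print(np.round(a,1),q[2]/4,np.round(ray(d,*a,.102),4))
m=im[y0:y0+50:3,x0:x0+50:2].max(2)
for r in m: print(*r)
print(shift([.4825,-.1525,.139],115.3))
E
```

```text
253.1727468493132 201.2383393004762
[252.7 200.2] 9.65 [ 0.4818 -0.1519  0.102 ]
24 92 102 98 100 97 94 90 122 127 108 64 61 65 67 77 81 80 71 70 71 72 74 75 73
26 70 104 99 100 98 97 111 127 95 62 63 62 64 67 69 78 81 75 71 73 73 76 76 44
52 26 80 102 100 101 96 114 126 72 65 63 66 68 68 70 71 82 104 76 77 77 78 64 30
155 53 21 79 103 100 100 110 122 66 64 66 63 66 68 69 64 143 83 80 81 81 60 29 32
176 157 53 23 50 95 102 100 99 65 63 65 65 65 67 70 67 98 82 82 79 38 30 30 38
177 175 171 116 28 25 47 96 90 63 79 109 133 126 102 66 70 86 73 42 30 32 27 132 181
176 178 180 180 181 119 35 27 53 141 163 159 156 154 154 155 107 37 32 30 24 111 168 181 177
174 179 178 178 183 182 189 189 135 166 163 160 158 157 156 155 150 68 126 181 189 171 173 181 174
174 177 178 178 182 180 186 190 164 164 163 161 158 157 156 155 152 173 186 187 186 170 173 179 175
175 177 178 177 181 180 185 189 183 166 163 161 159 157 154 153 158 187 186 186 186 171 173 180 175
173 175 177 178 180 179 185 189 192 196 168 152 164 156 149 149 168 190 163 190 188 170 173 180 175
172 175 177 177 179 180 176 168 75 28 12 19 20 29 29 22 17 23 54 104 117 128 165 181 175
176 174 176 178 160 114 23 25 33 31 30 30 31 31 34 31 35 30 30 34 20 52 101 174 177
182 176 171 156 21 34 30 32 30 30 32 31 32 33 35 34 33 32 32 34 32 31 29 51 105
179 162 123 23 29 33 32 32 30 35 33 32 33 29 31 31 32 33 32 35 33 32 32 34 24
167 145 26 27 33 29 32 33 32 35 29 32 30 30 32 30 34 34 32 30 34 32 32 32 30
164 34 31 28 32 34 30 31 32 31 29 32 32 34 29 35 34 31 31 33 31 34 33 30 32
(array([-0.0015, -0.0004,  0.1156]), 0.0, np.float64(115.32), array([ 0.4822, -0.151 ,  0.2546]), array([-0.,  0., -1.]))
```

Call:
{"api": "drive_tool", "payload": {"rows": [[[0.001, 0, 0.015], 0], [[0, 0, 0.03], 0], [[0, 0, 0.035], 0], [[0, 0, 0.024], 0], [[0, 0, 0.011], 0], [[0, 0, 0], 0], [[0, 0, 0], 0], [[0, 0, 0], 0]]}}

```text
t: 31.45
tool_pos: [0.4829, -0.1514, 0.1417]
tool_rot: [1.68, 2.651, 0.001]
contact_force: [-0.3, 0.1, 0.1]
opening: 0.0854
grip_force: 0.0
```

Call:
{"api": "drive_tool", "payload": {"rows": [[[0, 0, 0], 0], [[0, 0, 0], 0], [[0, 0, 0], 0], [[0, 0, 0], 0], [[0, 0, 0], 0], [[0, 0, 0], 0], [[0, 0, 0], 0], [[0, 0, 0], 0]], "jaw": 1}}

```text
t: 32.25
tool_pos: [0.4818, -0.151, 0.1399]
tool_rot: [-1.682, -2.653, 0.0]
contact_force: [-1.4, -0.5, 1.1]
opening: 0.0132
grip_force: 38.9
```

Call:
{"api": "drive_tool", "payload": {"rows": [[[0, 0, -0.01], 0], [[0, 0, -0.03], 0], [[0, 0, -0.04], 0], [[0, 0, -0.03], 0], [[0, 0, -0.01], 0], [[0, 0, 0], 0], [[0, 0, 0], 0], [[0, 0, 0], 0]]}}

```text
t: 33.05
tool_pos: [0.4809, -0.1505, 0.2573]
tool_rot: [-1.679, -2.65, 0.001]
contact_force: [0.8, -0.8, -1.3]
opening: 0.0129
grip_force: 39.2
```

```bash
python3 - <<'E'
from h import *
print(ctrl.get_obs()["opening"]);plan([.432,.1518,.257],46.6,14)
E
```

```text
0.012893893500760475
at [ 0.4809 -0.1505  0.2573] 115.27 turn 1.198 local [0.2942 0.0849 0.001 ]
[[0.021, 0.006, 0.0], 0.086]
[[0.021, 0.004, 0.0], 0.086]
[[0.022, 0.002, 0.0], 0.086]
[[0.022, 0.001, 0.0], 0.086]
[[0.022, -0.001, 0.0], 0.086]
[[0.022, -0.003, 0.0], 0.086]
[[0.021, -0.005, 0.0], 0.086]
[[0.021, -0.007, 0.0], 0.086]
[[0.02, -0.009, 0.0], 0.086]
[[0.019, -0.01, 0.0], 0.086]
[[0.018, -0.012, 0.0], 0.086]
[[0.017, -0.013, 0.0], 0.086]
[[0.016, -0.015, 0.0], 0.086]
[[0.015, -0.016, 0.0], 0.086]
```

Call:
{"api": "drive_tool", "payload": {"rows": [[[0.021, 0.006, 0], 0.086], [[0.021, 0.004, 0], 0.086], [[0.022, 0.002, 0], 0.086], [[0.022, 0.001, 0], 0.086], [[0.022, -0.001, 0], 0.086], [[0.022, -0.003, 0], 0.086], [[0.021, -0.005, 0], 0.086], [[0.021, -0.007, 0], 0.086], [[0.02, -0.009, 0], 0.086], [[0.019, -0.01, 0], 0.086]]}}

```text
t: 34.05
tool_pos: [0.4464, 0.0658, 0.2578]
tool_rot: [-2.636, -1.705, 0.005]
contact_force: [0.1, -0.4, -1.4]
opening: 0.0125
grip_force: 39.1
```

Call:
{"api": "drive_tool", "payload": {"rows": [[[0.018, -0.012, 0], 0.086], [[0.017, -0.013, 0], 0.086], [[0.016, -0.015, 0], 0.086], [[0.015, -0.016, 0], 0.086], [[0, 0, 0], 0], [[0, 0, 0], 0], [[0, 0, 0], 0], [[0, 0, 0], 0]]}}

```text
t: 34.85
tool_pos: [0.4341, 0.1501, 0.2595]
tool_rot: [2.889, 1.234, -0.001]
contact_force: [-0.1, -0.2, -1.6]
opening: 0.013
grip_force: 39.2
```

```bash
python3 - <<'E'
from h import *
print(shift([.432,.1518,.1395],46.6))
E
```

```text
(array([-1.0e-04, -2.7e-03,  1.2e-01]), -0.006, np.float64(46.24), array([0.4341, 0.1501, 0.2595]), array([-0.001, -0.   , -1.   ]))
```

Call:
{"api": "drive_tool", "payload": {"rows": [[[0, -0.003, 0.01], 0], [[0, 0, 0.03], 0], [[0, 0, 0.035], 0], [[0, 0, 0.028], 0], [[0, 0, 0.012], 0], [[0, 0, 0.003], 0], [[0, 0, 0], 0], [[0, 0, 0], 0], [[0, 0, 0], 0], [[0, 0, 0], 0]]}}

```text
t: 35.85
tool_pos: [0.4325, 0.153, 0.143]
tool_rot: [2.888, 1.234, 0.003]
contact_force: [-0.1, 0.6, -0.4]
opening: 0.0129
grip_force: 39.3
```

Call:
{"api": "drive_tool", "payload": {"rows": [[[0, 0, 0], 0], [[0, 0, 0], 0], [[0, 0, 0], 0]]}}

```text
t: 36.15
tool_pos: [0.4319, 0.1529, 0.142]
tool_rot: [2.889, 1.235, 0.0]
contact_force: [0.9, 0.1, -1.0]
opening: 0.0126
grip_force: 39.3
```

Call:
{"api": "drive_tool", "payload": {"rows": [[[0, 0.001, 0.001], 0], [[0, 0, 0.001], 0], [[0, 0, 0], 0], [[0, 0, 0], 0]]}}

```text
t: 36.55
tool_pos: [0.4327, 0.1522, 0.1399]
tool_rot: [2.889, 1.235, 0.0]
contact_force: [0.7, -0.1, -0.7]
opening: 0.013
grip_force: 39.3
```

Call:
{"api": "drive_tool", "payload": {"rows": [[[0, 0, 0], 0], [[0, 0, 0], 0], [[0, 0, 0], 0], [[0, 0, 0], 0], [[0, 0, 0], 0], [[0, 0, 0], 0]], "jaw": 0}}

```text
t: 37.15
tool_pos: [0.4326, 0.1522, 0.1399]
tool_rot: [2.889, 1.235, 0.0]
contact_force: [-0.0, -0.3, 0.3]
opening: 0.0852
grip_force: 0.0
```

Call:
{"api": "drive_tool", "payload": {"rows": [[[0, 0, -0.02], 0], [[0, 0, -0.03], 0], [[0, 0, -0.035], 0], [[0, 0, -0.03], 0], [[0, 0, -0.01], 0], [[0.03, 0, 0], 0], [[0.03, 0, 0], 0], [[0, 0, 0], 0], [[0, 0, 0], 0], [[0, 0, 0], 0]]}}

```text
t: 38.15
tool_pos: [0.4733, 0.1951, 0.2638]
tool_rot: [-2.889, -1.234, 0.003]
contact_force: [0.1, 0.4, 0.9]
opening: 0.0851
grip_force: 0.0
```

```bash
python3 - <<'E'
from h import *
d=vision.get_image("wrist"); s=vision.get_image("side")
cv2.imwrite("pics/f.png",np.vstack([d["image"][:,100:400],]) if 0 else np.hstack([d["image"][:,150:370],cv2.resize(s["image"][220:348,120:320],(560,384)) if 0 else cv2.resize(s["image"][200:328,120:310],(570,384))]))
for q in [(.4319,.1525),(.4788,.2015),(.5274,.253),(.5745,.3031)]: print(np.round(proj(d,[*q,.022])))
E
```

```text
[253. 221.]
[253. 161.]
[252.  88.]
[252.   6.]
```

View pics/f.png

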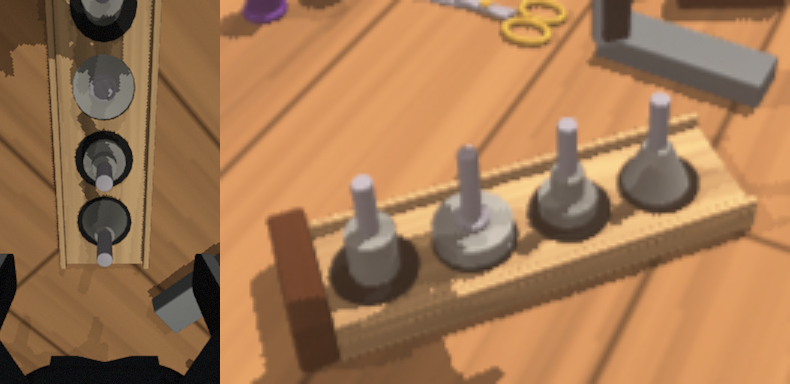

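All four stones stand upright and centred on their pads. In the final picture they run from the block outward as barrel (373,245), wheel (474,210), stepped (568,190) and cone (657,165), with the gripper clear.

```bash
python3 -c "
from station import ctrl
print(ctrl.finish_job())"
```

```text
the job is handed in; nothing more can be done
None
```

The job is handed in: barrel, wheel, stepped and cone stand upright on the second rack in that order from its dark block (the reverse of before), each within about 2 mm of its pad's centre by the camera measurements, and robot time was about 38 s of the 112 s allowed.

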